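# Put the oil can, vee block and screw jar back in their own places

### The job

Three things on the workbench stand in one another's places: the oil can belongs in the round drip pan, the steel vee block on the cork pad and the jar of screws in the shallow wooden tray. First park the oil can on the empty black rubber mat, then move the vee block, then the jar, and last bring the oil can from the mat to its pan, each set down gently, upright and in the middle of its place. The three must not touch one another, and leave the white bottle and the wrench where they are.

Things in the scene. Friction and masses are not known exactly. Their poses are not given: they have to be found in the camera images.
- oilcan_mid (a point): Small upright steel oil can: plain cylinder 52 mm across and 47 mm tall, then a cone to a thin brass nozzle, 70 mm tall in all, about 0.2 kg. At the start it stands on the cork pad. The point is on its axis, 35 mm above its underside; z up. Grasp it by the cylinder.
- block_mid (a point): Dark steel machinist's vee block, 50 mm wide (its x), 60 mm long (its y), 50 mm tall (z up), with a V groove along y in its top, about 0.5 kg. At the start it stands in the wooden tray. The point is its centre, 25 mm above its underside. Its flat sides 50 mm apart (across x) are the ones to grip.
- jar_mid (a point): Clear jar of screws with a steel screw cap, 56 mm across, 65 mm tall, about 0.25 kg; straight sides from 2 to 46 mm above its underside. At the start it stands in the drip pan. The point is on its axis, 32.5 mm above its underside; z up.
- pan_in (a point): Round dark steel drip pan, fixed, 140 mm across at the rim, 10 mm tall, flat inside over 115 mm. The point is the middle of its inner floor, 3 mm above the table. Place of the oil can.
- cork_top (a point): Flat rectangular cork pad, fixed, 130 (its x) by 110 mm, 6 mm thick. The point is the middle of its upper face. Place of the vee block.
- tray_in (a point): Shallow square wooden tray, fixed, 150 by 150 mm outside, 138 mm inside, rim 12 mm above the table. The point is the middle of its inner floor, 6 mm above the table. Place of the jar.
- mat_top (a point): Flat square black rubber mat, fixed, 120 by 120 mm, 4 mm thick, empty at the start: the free spot. The point is the middle of its upper face.
- bottle_mid (a point): White plastic bottle with a black cap, 56 mm across, 150 mm tall, standing on the table between the places; to be left alone. The point is on its axis, 75 mm above the table.
- wrench_mid (a point): Steel wrench, 160 mm long, lying flat on the table between the places, roughly along x; to be left alone. The point is about half-way along it.
There are look-alikes about, which are no part of the job. Leave any orange look-alike of the part that bears oilcan_mid alone.

How it is judged:
By the outcome, as a careful person would: the job done as asked, in the order asked, and still so for the second after the job is handed in, with the robot touching nothing.
It also fails if it takes over 120 s, if anything falls off the work surface, if the arm or the gripper's body presses on something with over 40 N, if the wrist force passes 120 N, or if a joint passes its speed limit or range.

### The arm

A 6-joint arm with a two-finger parallel gripper is mounted at the origin on the work surface. World frame = base frame: x ahead of the robot, y to its left, z up, the work surface at z = 0. Lengths are in mm, angles in rad, forces in N, time in s.
With the tool pointing down it reaches from about 350 to 775 mm from the base axis. Payload 7.3 kg.
Tool frame: the origin (TCP) lies at the very end of the fingers, on their centre line; the grasp point (between the pads) lies 19 mm behind it (bot.grip_point_offset is the distance from the TCP to the grasp point, in mm); z points along the fingers, y is the line along which they close (so a half turn about z gives the same grasp; the last joint's range is limited). The gripper opens to 92 mm and grips with 3 to 60 N. Pads are 19 mm wide; open, the fingers measure 130 mm over their backs; the gripper's body (75 mm by 190 mm) begins 47 mm behind the grasp point.
Start: joints at [1.106, 0.342, 1.524, -0, 1.275, -0.146], TCP at [164.535, 498.571, 226.741] pointing down, gripper open.
Joint ranges: [-2.53, 2.53], [-0.77, 2.02], [0.04, 2.7], [-1, 4.14], [0.28, 2.66], [-3.11, 3.11]. Speed limits (rad/s): [2.57, 2.57, 3.14, 3.14, 3.14, 3.14].

### API

Orientations are given as [roll, pitch, yaw] about the fixed x, y, z axes, in that order (R = Rz(yaw) Ry(pitch) Rx(roll)).
In Python, from plant import bot gives the robot as it stands. The module is installed in compiled form; this text tells all that it offers.
- The arm moves only by the shell command python3 -m jog 'ROWS' [OPENING]. ROWS is JSON, a list of rows, each a list of 6 numbers: the shift along the tool's x, y, z in mm, then the turn, a rotation vector about the tool's x, y, z in rad. In form: [[dx, dy, dz, rx, ry, rz], ...]. A call has 1 to 12 rows; each row shifts and turns the commanded pose from where the row before left it, along the tool's axes as they then stand; what a row does not reach is not made up. A row lasts 1/10 s, in which the tool goes at most 50 mm and 8.59 degrees, less where a joint would pass 70% of its speed; a pose out of reach is approached as far as the arm can. A call with a gripper value outside its range is refused whole. OPENING is the opening in per cent of the stroke, from 0 (shut) to 100 (fully open), set as the call begins (- or left out, the last holds). The fingers move at their own pace and stop on an object; the grip force is fixed at half the most. Time passes only in rows, so rows that do not move let the fingers close. It gives the time, the measured TCP pose, the force, the opening and the grip force at its end, in the units of the state.
- bot.get_obs(): the state, without advancing time (a new reading comes with each control period).
- bot.capture(name): name is "scene" or "top" or "wrist"; returns the picture (400x640x3 uint8, red, green, blue); there is no depth.
- bot.camera_model(name): a dict with "fx", "fy", "cx", "cy" (pixels), "position" and "orientation" of the camera in the world; the wrist camera has in their place "T_tool_cam" (4x4, takes a point from camera to tool coordinates, whose origin is the TCP and whose axes are the flange's). Camera axes: x right, y down, z forward; pixel columns grow to the right and rows downward; lengths in mm; the calibration is good to about 2 mm. A picture is of the moment at which its call begins: read the wrist's pose just before it. camera_model takes no time and is no camera call.
- bot.close_job(): hands the job in; it is judged then, once.
Trained networks look in the newest picture that a camera, given by its name, has taken for a name from the list of things; names that differ only in an ending like _2 or _b are one class to them, and where a whole thing is asked for, a point or a joint stands for the part that bears it (a point fixed in the world has none). Each returns a list of dicts, best first, with "p" (0 to 1); they miss things now and then, are a little off and sometimes report something else, mostly with a low value. They report only what shows in the picture. A call takes as long as a camera call. They do not tell look-alikes from the thing itself.
- bot.outline_of(target, camera): "mask" (400x640 bool, what is visible of it) and "pixel" ([column, row] in pixels, amid what is visible of it).
The state is a dict: "time": time; "joint_positions": joint angles; "dq": joint speeds; "tau": joint torques, N m; "tool_pos": TCP position; "tcp_rot": TCP orientation; "contact_force": force on the tool from outside, world axes, zero at the start; "moment": the same for the moment, N m; "grip_width": finger opening in mm; "finger_force": force on a finger pad.
Only numpy, scipy, OpenCV 4.12 (cv2) and the standard library are available. Lean on these libraries where they do the work, as an engineer would, in place of code of your own. Each camera call takes 0.05 s, during which the arm holds its last target. There are 200 camera calls.

## Working session

There is one attempt and no reset: what is moved stays moved. The work goes in short steps, Python scripts to look and compute and a shell command to move; the robot and the scene stay as the last step left them, time stands still between calls to the robot, and variables do not carry over. Pictures are saved under pics/ and viewed, at most 14 in all, crops included, and the job is handed in when it is done.

```bash
mkdir -p pics; python3 - <<'E'
from plant import bot
import cv2,numpy as np
o=bot.get_obs();print({k:np.round(v,3).tolist() for k,v in o.items()})
for c in("top","scene"):
    im=bot.capture(c);cv2.imwrite(f"pics/{c}0.png",im[:,:,::-1])
    print(c,bot.camera_model(c))
    for n in "oilcan_mid block_mid jar_mid pan_in cork_top tray_in mat_top bottle_mid wrench_mid".split():
        print(n,[(np.round(d["pixel"],1).tolist(),round(d["p"],2),int(d["mask"].sum()),[int(v) for v in cv2.boundingRect(d["mask"].astype(np.uint8))]) for d in bot.outline_of(n,c)])
print(bot.camera_model("wrist"))
E
```

```text
{'time': 0.0, 'joint_positions': [1.106, 0.343, 1.525, -0.0, 1.275, -0.146], 'dq': [0.001, 0.002, -0.001, -0.0, 0.001, -0.0], 'tau': [-0.001, -43.124, -24.422, 0.072, 0.056, -0.0], 'tool_pos': [164.343, 498.191, 226.017], 'tcp_rot': [-3.14, -0.0, 2.823], 'contact_force': [0.294, -0.23, 0.097], 'moment': [-0.011, -0.019, 0.032], 'finger_force': 0.0, 'grip_width': 91.601}
top {'fx': 373.4121314502802, 'fy': 373.4121314502802, 'cx': 321.0376203088676, 'cy': 200.25342250582244, 'position': array([405.20075309,  10.59128928, 766.28509965]), 'orientation': array([-2.95626915, -0.01978573, -1.56818872])}
oilcan_mid [([446.6, 142.0], 0.86, 734, [431, 127, 33, 31]), ([382.1, 152.5], 0.82, 642, [369, 135, 28, 31])]
block_mid [([199.6, 271.0], 0.75, 4872, [143, 232, 95, 92]), ([180.4, 275.8], 0.58, 1163, [158, 260, 47, 40])]
jar_mid [([421.5, 266.3], 0.7, 862, [406, 252, 36, 30])]
pan_in [([416.6, 281.0], 0.73, 2949, [386, 235, 69, 71])]
cork_top [([375.4, 167.1], 0.95, 2257, [356, 125, 51, 61])]
tray_in [([200.3, 270.4], 0.85, 4928, [143, 232, 96, 92]), ([415.8, 281.3], 0.65, 2847, [386, 236, 
[... 1018 characters left out ...]
, [271, 240, 70, 60])]
bottle_mid [([363.3, 206.8], 0.83, 949, [352, 176, 25, 52]), ([315.8, 140.1], 0.62, 513, [310, 126, 21, 30]), ([305.7, 267.0], 0.28, 2208, [271, 239, 69, 60])]
wrench_mid [([336.2, 185.2], 0.79, 287, [319, 173, 52, 23])]
{'fx': 336.950261883683, 'fy': 336.950261883683, 'cx': 315.11057106393156, 'cy': 194.03964861117595, 'T_tool_cam': array([[-1.70457451e-05, -9.65574274e-01, -2.60127508e-01,
         6.96273106e+01],
       [ 9.99999673e-01, -2.26762854e-04,  7.76198718e-04,
         1.03463575e+00],
       [-8.08464770e-04, -2.60127410e-01,  9.65573962e-01,
        -1.59100605e+02],
       [ 0.00000000e+00,  0.00000000e+00,  0.00000000e+00,
         1.00000000e+00]])}
```

```bash
python3 - <<'E'
import cv2
im=cv2.imread("pics/top0.png");cv2.imwrite("pics/top0c.png",cv2.resize(im[100:350,120:480],None,fx=2.2,fy=2.2,interpolation=cv2.INTER_CUBIC))
E
```

```text
(no output)
```

View pics/top0c.png

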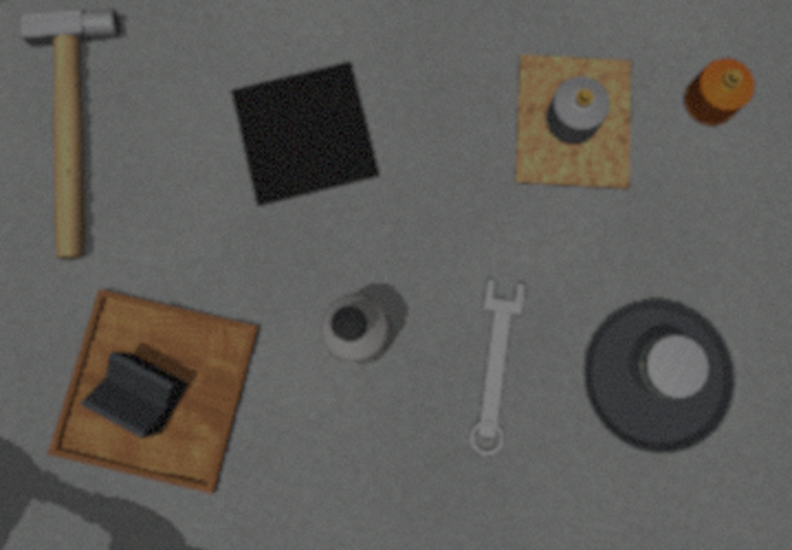

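View pics/scene0.png

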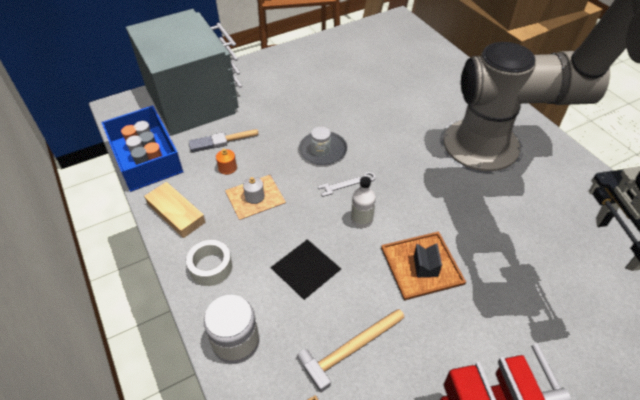

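```bash
cat > h.py <<'E'
from plant import bot
import cv2,numpy as np
from scipy.spatial.transform import Rotation as R
from scipy.optimize import minimize
def cam(n):
    m=bot.camera_model(n);K=np.array([[m["fx"],0,m["cx"]],[0,m["fy"],m["cy"]],[0,0,1]])
    if n=="wrist":
        o=bot.get_obs();T=np.eye(4);T[:3,:3]=R.from_euler("xyz",o["tcp_rot"]).as_matrix();T[:3,3]=o["tool_pos"]
        T=T@m["T_tool_cam"];return K,T[:3,:3],T[:3,3]
    return K,R.from_euler("xyz",m["orientation"]).as_matrix(),np.array(m["position"])
def proj(c,P):
    K,Rm,t=c;p=(np.asarray(P)-t)@Rm@K.T;return p[:,:2]/p[:,2:]
def ray(c,px,z):
    K,Rm,t=c;d=Rm@np.linalg.solve(K,[px[0],px[1],1]);return t+d*(z-t[2])/d[2]
def cyl(*rz):
    a=np.linspace(0,2*np.pi,40,endpoint=False)
    return np.vstack([np.c_[r*np.cos(a),r*np.sin(a),0*a+z] for r,z in rz])
def box(x,y,z0,z1): return np.array([[i*x/2,j*y/2,z] for i in(-1,1) for j in(-1,1) for z in(z0,z1)])
# models relative to the underside; name -> points, round?
M=dict(oilcan_mid=(cyl((26,0),(26,47),(3,70)),1),block_mid=(box(50,60,0,50),0),jar_mid=(cyl((28,0),(28,65)),1),
 pan_in=(cyl((62,0),(70,10)),1),cork_top=(box(130,110,0,6),0),tray_in=(box(150,150,0,12),0),mat_top=(box(120,120,0,4),0),
 bottle_mid=(cyl((28,0),(28,100),(13,150)),1))
BASE=dict(oilcan_mid=6,block_mid=6,jar_mid=3)
S=4
def hullmask(p):
    m=np.zeros((400,640),np.float32) ; m=np.zeros((400*1,640*1),np.uint8)
    h=cv2.convexHull(p.astype(np.float32));cv2.fillConvexPoly(m,np.round((h)*64).astype(np.int32),255,cv2.LINE_AA,6)
    return m.astype(float)/255
def clean(mask):
    m=mask.astype(np.uint8);n,l,s,_=cv2.connectedComponentsWithStats(m);return l==1+np.argmax(s[1:,4])
def fit(name,obs,base=None,x0=None,yaws=(0.,)):
    """obs: list of (cam, mask). returns x,y,yaw,loss"""
    pts,rnd=M[name];base=BASE.get(name,0) if base is None else base
    T=[(c,hullmask(np.argwhere(clean(m))[:,::-1])) for c,m in obs]
    if x0 is None: x0=ray(T[0][0],np.argwhere(T[0][1]>.5).mean(0)[::-1],base+pts[:,2].max()/2)[:2]
    def f(v):
        P=pts@R.from_euler("z",0 if rnd else v[2]/30).as_matrix().T+[v[0],v[1],base]
        e=0
        for c,m in T:
            q=hullmask(proj(c,P));e+=1-np.minimum(q,m).sum()/np.maximum(q,m).sum()
        return e/len(T)
    best=None
    for y in (yaws if not rnd else (0,)):
        v0=np.array([*x0,y*30]);s=minimize(f,v0,method="Nelder-Mead",options=dict(initial_simplex=[v0,v0+[8,0,0],v0+[0,8,0],v0+[0,0,6]],xatol=.05,fatol=1e-5,maxiter=300))
        if best is None or s.fun<best.fun: best=s
    return best.x[0],best.x[1],best.x[2]/30,best.fun
E
python3 - <<'E'
from h import *
C={c:cam(c) for c in("top","scene")}
for c in C: bot.capture(c)
pick={("block_mid","top"):1}
for n in M:
    ob={}
    for c in C:
        L=bot.outline_of(n,c)
        if n=="block_mid" and c=="top": L=[d for d in L if d["mask"].sum()<2500]
        if n=="oilcan_mid": L=sorted(L,key=lambda d:abs(d["pixel"][0]-(382 if c=="top" else 254)))
        if L: ob[c]=L[0]["mask"]
    for cs in (["top"],["scene"],["top","scene"]):
        if all(c in ob for c in cs): print(n,cs,np.round(fit(n,[(C[c],ob[c]) for c in cs],yaws=(-.6,-.2,.2,.6)),3))
E
```

```text
oilcan_mid ['top'] [ 6.48296e+02 -1.30082e+02  4.10000e-02  6.30000e-02]
oilcan_mid ['scene'] [ 6.47986e+02 -1.28984e+02  9.00000e-02  4.90000e-02]
oilcan_mid ['top', 'scene'] [ 6.48285e+02 -1.29844e+02  7.60000e-02  5.70000e-02]
block_mid ['top'] [ 3.88417e+02  2.61604e+02 -4.63000e-01  5.50000e-02]
block_mid ['scene'] [ 3.86731e+02  2.61885e+02 -4.96000e-01  4.50000e-02]
block_mid ['top', 'scene'] [ 3.88233e+02  2.62122e+02 -4.71000e-01  5.90000e-02]
jar_mid ['top'] [ 4.13353e+02 -2.00027e+02  7.10000e-02  9.90000e-02]
jar_mid ['scene'] [ 4.11745e+02 -2.02086e+02  6.90000e-02  1.26000e-01]
jar_mid ['top', 'scene'] [ 4.13292e+02 -1.99356e+02  5.50000e-02  1.15000e-01]
pan_in ['top'] [ 4.06835e+02 -2.02094e+02 -1.30000e-02  5.20000e-02]
pan_in ['scene'] [ 4.0468e+02 -2.0368e+02  1.6000e-02  9.6000e-02]
pan_in ['top', 'scene'] [ 4.05749e+02 -2.02136e+02  1.19000e-01  7.50000e-02]
cork_top ['top'] [ 6.48880e+02 -1.31154e+02 -5.10000e-02  3.50000e-02]
cork_top ['scene'] [ 6.47721e+02 -1.32229e+02 -5.40000e-02  2.00000e-02]
cork_top ['top', 'scene'] [ 6.47693e+02 -1.31868e+02 -5.70000e-02  3.00000e-02]
tray_in ['top'] [ 3.91953e+02  2.53626e+02 -2.26000e-01  2.00000e-02]
tray_in ['scene'] [ 3.90974e+02  2.53829e+02 -2.28000e-01  2.40000e-02]
tray_in ['top', 'scene'] [3.91667e+02 2.53737e+02 1.34400e+00 2.30000e-02]
mat_top ['top'] [6.34550e+02 1.27999e+02 2.56000e-01 1.30000e-02]
mat_top ['scene'] [6.33548e+02 1.27829e+02 2.50000e-01 2.20000e-02]
mat_top ['top', 'scene'] [6.33998e+02 1.27919e+02 2.54000e-01 2.10000e-02]
bottle_mid ['top'] [ 4.4234e+02  6.6924e+01 -4.0000e-03  1.1600e-01]
bottle_mid ['scene'] [4.41869e+02 6.89080e+01 8.80000e-02 6.30000e-02]
bottle_mid ['top', 'scene'] [ 4.41287e+02  6.83510e+01 -1.10000e-02  9.10000e-02]
```

```bash
cat > go.py <<'E'
# usage: go.py x y z [yaw]: turn about tool z needed, then shift in the turned tool axes (nearest equivalent of yaw mod pi)
import sys
from h import *
a=list(map(float,sys.argv[1:]));o=bot.get_obs();y=o["tcp_rot"][2]
ty=a[3] if len(a)>3 else y
d=(ty-y+np.pi/2)%np.pi-np.pi/2
Rm=R.from_euler("xyz",[np.pi,0,y+d]).as_matrix()
print("turn rz",round(-d,3),"yaw",round(y,3),"shift",np.round(Rm.T@(np.array(a[:3])-o["tool_pos"]),1),"tilt",np.round(o["tcp_rot"][:2],3),"t",round(o["time"],1),"grip",round(o["grip_width"],1),"q6",round(o["joint_positions"][5],2))
E
python3 go.py 648 -130 190; for n in 1;do python3 go.py 600 -130 190 3.1416; done
```

```text
turn rz -0.0 yaw 2.823 shift [-656.2 -445.3   36.7] tilt [ 3.142 -0.   ] t 1.9 grip 92.0 q6 -0.15
turn rz -0.319 yaw 2.823 shift [-435.5 -628.6   36.7] tilt [ 3.142 -0.   ] t 1.9 grip 92.0 q6 -0.15
```

```bash
python3 -m jog '[[-33,-22,0,0,0,0],[-33,-22,0,0,0,0],[-33,-22,0,0,0,0],[-33,-22,0,0,0,0],[-33,-22,0,0,0,0],[-33,-22,0,0,0,0],[-33,-22,0,0,0,0],[-33,-22,0,0,0,0],[-33,-22,0,0,0,0],[-33,-22,0,0,0,0],[-33,-22,0,0,0,0],[-33,-22,0,0,0,0]]' 100
python3 -m jog '[[-33,-22,2,0,0,0],[-33,-22,2,0,0,0],[-33,-22,2,0,0,0],[-33,-22,2,0,0,0],[-33,-22,2,0,0,0],[-33,-22,2,0,0,0],[-33,-22,2,0,0,0],[0,0,0,0,0,0],[0,0,0,0,0,0]]'
python3 - <<'E'
from h import *
c=cam("wrist");im=bot.capture("wrist");cv2.imwrite("pics/w1.png",im[:,:,::-1])
for n in("oilcan_mid","cork_top"):
  for d in bot.outline_of(n,"wrist"): print(n,d["p"],d["pixel"],np.round(fit(n,[(c,d["mask"])],yaws=(-.05,)),3))
E
python3 go.py 648 -130 190
```

```text
time: 3.1
tool_pos: [458.7, 122.3, 226.9]
tcp_rot: [3.141, 0.0, 2.823]
contact_force: [-0.0, 1.2, 1.0]
grip_width: 91.8
finger_force: 0.0
time: 4.0
tool_pos: [628.8, -95.4, 211.8]
tcp_rot: [3.141, -0.002, 2.821]
contact_force: [-0.2, 0.4, 0.1]
grip_width: 92.1
finger_force: 0.0
oilcan_mid 0.66 [290.1, 205.6] [ 6.52217e+02 -1.28812e+02  9.80000e-02  2.90000e-02]
oilcan_mid 0.52 [169.7, 236.3] [ 6.70817e+02 -2.60256e+02 -1.44000e-01  8.29000e-01]
cork_top 0.59 [291.3, 172.9] [ 6.50696e+02 -1.30002e+02 -4.80000e-02  1.30000e-02]
turn rz -0.0 yaw 2.824 shift [-29.9 -28.3  23. ] tilt [ 3.141 -0.   ] t 4.2 grip 91.7 q6 -1.52
```

View pics/w1.png

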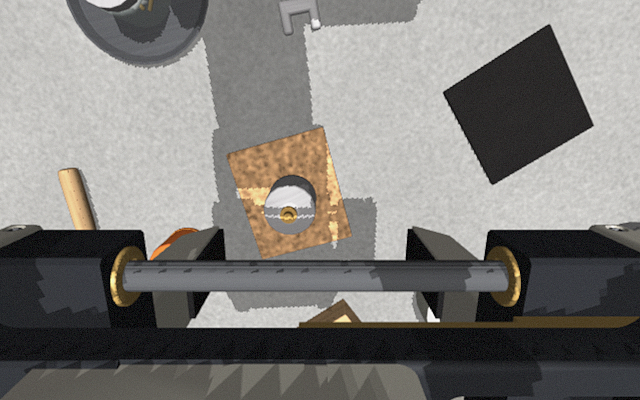

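The picture shows the steel can at (290,205) on the cork, with the orange one at (175,240) behind the left finger. It agrees with the fixed cameras within 3 mm.

```bash
python3 go.py 650 -129.5 20 | cut -c1-80
python3 -m jog '[[-15,-13,0,0,0,0],[-17,-14,0,0,0,0],[0,0,30,0,0,0],[0,0,30,0,0,0],[0,0,30,0,0,0],[0,0,0,0,0,0],[0,0,0,0,0,0]]'
python3 go.py 650 -129.5 20
```

```text
turn rz -0.0 yaw 2.824 shift [-31.6 -27.2 193. ] tilt [ 3.141 -0.   ] t 4.2 grip
time: 4.85
tool_pos: [650.9, -129.7, 123.7]
tcp_rot: [3.141, 0.0, 2.824]
contact_force: [0.8, 1.4, 0.6]
grip_width: 92.1
finger_force: 0.0
turn rz -0.0 yaw 2.824 shift [ 1.000e+00 -1.000e-01  1.037e+02] tilt [3.141 0.   ] t 4.8 grip 92.1 q6 -1.57
```

```bash
python3 -m jog '[[0,0,25,0,0,0],[0,0,25,0,0,0],[0,0,20,0,0,0],[0,0,15,0,0,0],[0,0,10,0,0,0],[0,0,8,0,0,0],[0,0,0,0,0,0],[0,0,0,0,0,0],[0,0,0,0,0,0]]'
python3 -m jog '[[0,0,0,0,0,0],[0,0,0,0,0,0],[0,0,0,0,0,0],[0,0,0,0,0,0],[0,0,0,0,0,0],[0,0,0,0,0,0],[0,0,0,0,0,0],[0,0,0,0,0,0],[0,0,0,0,0,0],[0,0,0,0,0,0]]' 0
```

```text
time: 5.75
tool_pos: [651.5, -130.7, 20.7]
tcp_rot: [3.141, 0.002, 2.823]
contact_force: [0.3, -0.8, 0.5]
grip_width: 92.1
finger_force: 0.0
time: 6.75
tool_pos: [650.8, -130.5, 19.7]
tcp_rot: [3.141, -0.0, 2.823]
contact_force: [-0.4, 0.5, -0.3]
grip_width: 51.0
finger_force: 30.0
```

```bash
python3 -m jog '[[0,0,-6,0,0,0],[0,0,-15,0,0,0],[0,0,-20,0,0,0],[0,0,-25,0,0,0],[0,0,-24,0,0,0],[0,0,0,0,0,0],[0,0,0,0,0,0]]'
python3 go.py 635 128.5 110
```

```text
time: 7.45
tool_pos: [651.0, -130.6, 110.4]
tcp_rot: [3.142, 0.001, 2.823]
contact_force: [-0.4, 0.2, -2.3]
grip_width: 50.4
finger_force: 30.0
turn rz -0.0 yaw 2.823 shift [ 96.4 241.    0.4] tilt [3.142e+00 1.000e-03] t 7.5 grip 50.4 q6 -1.57
```

```bash
python3 -m jog '[[5,12,0,0,0,0],[9,22,0,0,0,0],[11,27,0,0,0,0],[11,28,0,0,0,0],[11,29,0,0,0,0],[11,28,0,0,0,0],[11,28,0,0,0,0],[11,27,0,0,0,0],[9,22,0,0,0,0],[7,18,0,0,0,0],[0,0,0,0,0,0],[0,0,0,0,0,0]]'
python3 - <<'E'
from h import *
c=cam("wrist");im=bot.capture("wrist");cv2.imwrite("pics/w2.png",im[:,:,::-1])
for n in("mat_top","cork_top"):
  for d in bot.outline_of(n,"wrist"): print(n,d["p"],d["pixel"],np.round(fit(n,[(c,d["mask"])],yaws=(.25,)),3))
E
python3 go.py 635 128.5 19
```

```text
time: 8.65
tool_pos: [634.3, 129.0, 108.5]
tcp_rot: [-3.141, -0.002, 2.824]
contact_force: [-0.0, -0.9, -1.6]
grip_width: 50.6
finger_force: 30.0
mat_top 0.61 [321.7, 174.9] [6.36262e+02 1.30557e+02 2.61000e-01 1.86000e-01]
cork_top 0.81 [63.6, 242.9] [ 5.68905e+02 -1.40287e+02  2.30000e-01  8.11000e-01]
turn rz -0.0 yaw 2.822 shift [ 0.3  0.9 90.2] tilt [-3.141e+00 -1.000e-03] t 8.8 grip 50.8 q6 -1.17
```

View pics/w2.png

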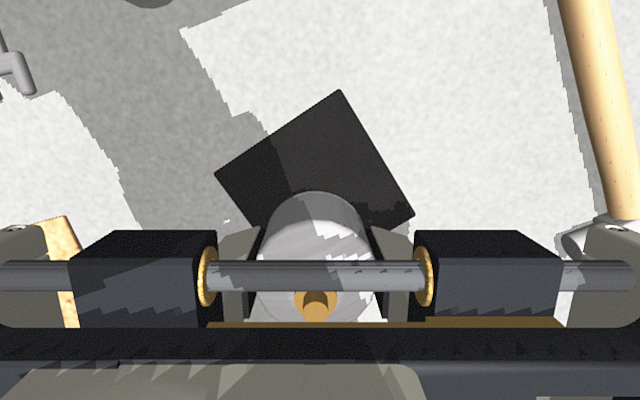

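```bash
python3 -m jog '[[0,1,25,0,0,0],[0,0,25,0,0,0],[0,0,20,0,0,0],[0,0,10,0,0,0],[0,0,4,0,0,0],[0,0,2,0,0,0],[0,0,0,0,0,0],[0,0,0,0,0,0],[0,0,0,0,0,0]]'
python3 go.py 635 128.5 18
```

```text
time: 9.7
tool_pos: [636.0, 129.4, 24.6]
tcp_rot: [3.141, 0.001, 2.823]
contact_force: [-0.0, 0.2, -1.3]
grip_width: 50.8
finger_force: 30.0
turn rz -0.0 yaw 2.823 shift [ 0.7 -1.2  6.6] tilt [3.141e+00 1.000e-03] t 9.7 grip 50.8 q6 -1.17
```

```bash
python3 -m jog '[[0,0,2,0,0,0],[0,0,2,0,0,0],[0,0,1,0,0,0],[0,0,1,0,0,0],[0,0,0.5,0,0,0],[0,0,0,0,0,0],[0,0,0,0,0,0]]'
```

```text
time: 10.4
tool_pos: [635.5, 129.4, 17.7]
tcp_rot: [3.142, -0.0, 2.823]
contact_force: [-2.9, -0.0, 4.7]
grip_width: 50.6
finger_force: 30.0
```

```bash
python3 -m jog '[[0,0,0,0,0,0],[0,0,0,0,0,0],[0,0,0,0,0,0],[0,0,0,0,0,0],[0,0,0,0,0,0],[0,0,0,0,0,0],[0,0,0,0,0,0],[0,0,0,0,0,0]]' 100
python3 -m jog '[[0,0,-10,0,0,0],[0,0,-25,0,0,0],[0,0,-40,0,0,0],[0,0,-45,0,0,0],[0,0,-45,0,0,0],[0,0,-25,0,0,0],[0,0,0,0,0,0]]'
python3 go.py 388 250 200; python3 go.py 388 262 200 2.67
```

```text
time: 11.2
tool_pos: [635.6, 129.3, 17.2]
tcp_rot: [3.142, 0.0, 2.823]
contact_force: [0.1, 0.5, -0.3]
grip_width: 91.7
finger_force: 0.0
time: 11.9
tool_pos: [637.6, 129.6, 213.4]
tcp_rot: [3.138, 0.009, 2.823]
contact_force: [-0.0, 0.4, -0.6]
grip_width: 91.8
finger_force: 0.0
turn rz -0.0 yaw 2.823 shift [274.7  36.2  13.4] tilt [3.138 0.009] t 11.9 grip 91.8 q6 -1.17
turn rz 0.153 yaw 2.823 shift [282.5   4.6  13.4] tilt [3.138 0.009] t 11.9 grip 91.8 q6 -1.17
```

```bash
python3 -m jog '[[20,3,0,0,0,0],[35,6,0,0,0,0],[45,7,0,0,0,0],[45,7,0,0,0,0],[40,7,0,0,0,0],[25,4,0,0,0,0],[15,2,0,0,0,0],[0,0,0,0,0,0],[0,0,0,0,0,0]]'
python3 - <<'E'
from h import *
c=cam("wrist");im=bot.capture("wrist");cv2.imwrite("pics/w3.png",im[:,:,::-1])
for n in("block_mid","tray_in"):
  for d in bot.outline_of(n,"wrist"): print(n,d["p"],d["pixel"],d["mask"].sum(),np.round(fit(n,[(c,d["mask"])],yaws=(-.47,1.1,-.2)),3))
P=np.array([[388,262,56]]);print(proj(c,P))
E
```

```text
time: 12.8
tool_pos: [434.0, 233.8, 207.2]
tcp_rot: [3.141, 0.001, 2.823]
contact_force: [-0.4, -0.6, 0.1]
grip_width: 91.6
finger_force: 0.0
block_mid 0.78 [328.3, 124.6] 3621 [ 3.89996e+02  2.63718e+02 -4.81000e-01  1.30000e-02]
tray_in 0.76 [299.8, 115.0] 17953 [ 3.93927e+02  2.55681e+02 -2.25000e-01  1.50000e-02]
[[327.33828654 122.75156617]]
```

View pics/w3.png

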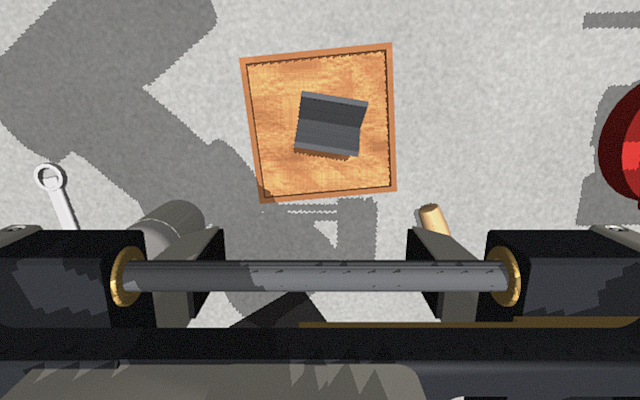

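Groove lies horizontally in the image (block at (330,125)), so the grip must be turned 90° → yaw 1.09.

```bash
python3 -m jog '[[0,0,0,0,0,0.14],[0,0,0,0,0,0.14],[0,0,0,0,0,0.14],[0,0,0,0,0,0.14],[0,0,0,0,0,0.14],[0,0,0,0,0,0.14],[0,0,0,0,0,0.14],[0,0,0,0,0,0.14],[0,0,0,0,0,0.14],[0,0,0,0,0,0.14],[0,0,0,0,0,0.14],[0,0,0,0,0,0.14]]'
python3 -m jog '[[0,0,0,0,0,0.05],[0,0,0,0,0,0],[0,0,0,0,0,0]]'
python3 go.py 389 263 17 1.09
```

```text
time: 14.15
tool_pos: [434.0, 233.5, 206.9]
tcp_rot: [-3.141, 0.0, 1.136]
contact_force: [-0.2, 0.2, 0.9]
grip_width: 91.7
finger_force: 0.0
time: 14.45
tool_pos: [433.7, 233.7, 207.0]
tcp_rot: [-3.141, 0.0, 1.094]
contact_force: [-0.4, -0.2, -0.2]
grip_width: 91.7
finger_force: 0.0
turn rz 0.004 yaw 1.094 shift [  5.3 -53.2 190. ] tilt [-3.141  0.   ] t 14.4 grip 91.7 q6 0.82
```

```bash
python3 -m jog '[[2,-20,0,0,0,0],[2,-20,0,0,0,0],[1,-13,0,0,0,0],[0,0,30,0,0,0],[0,0,35,0,0,0],[0,0,30,0,0,0],[0,0,20,0,0,0],[0,0,0,0,0,0],[0,0,0,0,0,0],[0,0,0,0,0,0]]'
python3 - <<'E'
from h import *
c=cam("wrist");im=bot.capture("wrist");cv2.imwrite("pics/w4.png",im[:,:,::-1])
for n in("block_mid",):
  for d in bot.outline_of(n,"wrist"): print(n,d["p"],d["pixel"],d["mask"].sum(),np.round(fit(n,[(c,d["mask"])],yaws=(-.47,)),3))
E
python3 go.py 389 263 17 1.09
```

```text
time: 15.45
tool_pos: [389.4, 263.3, 93.5]
tcp_rot: [3.14, -0.002, 1.093]
contact_force: [-0.6, 0.6, -0.2]
grip_width: 91.7
finger_force: 0.0
block_mid 0.87 [314.7, 209.8] 8000 [ 3.90234e+02  2.64337e+02 -4.70000e-01  6.40000e-02]
turn rz 0.003 yaw 1.093 shift [-0.3 -0.1 76.4] tilt [ 3.14e+00 -2.00e-03] t 15.6 grip 91.8 q6 0.91
```

View pics/w4.png

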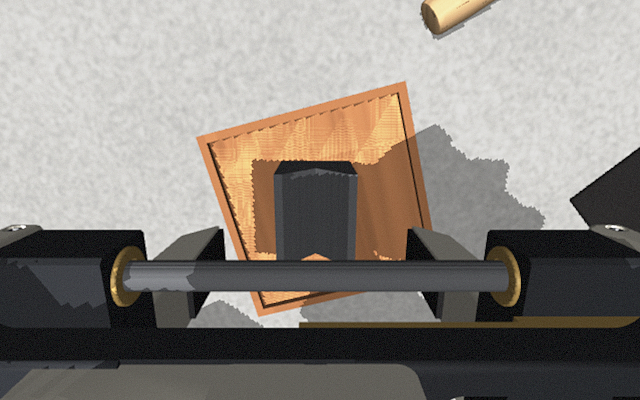

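Block is centred (columns 273–357) and square between the fingers; I descend and grip.

```bash
python3 -m jog '[[0,0,20,0,0,0],[0,0,22,0,0,0],[0,0,18,0,0,0],[0,0,10,0,0,0],[0,0,6,0,0,0],[0,0,0,0,0,0],[0,0,0,0,0,0],[0,0,0,0,0,0]]'
python3 -m jog '[[0,0,0,0,0,0],[0,0,0,0,0,0],[0,0,0,0,0,0],[0,0,0,0,0,0],[0,0,0,0,0,0],[0,0,0,0,0,0],[0,0,0,0,0,0],[0,0,0,0,0,0],[0,0,0,0,0,0],[0,0,0,0,0,0]]' 0
python3 -m jog '[[0,0,-6,0,0,0],[0,0,-20,0,0,0],[0,0,-30,0,0,0],[0,0,-40,0,0,0],[0,0,-40,0,0,0],[0,0,-34,0,0,0],[0,0,-20,0,0,0],[0,0,0,0,0,0],[0,0,0,0,0,0]]'
python3 go.py 649 -131 190; python3 go.py 649 -131 190 1.515
```

```text
time: 16.35
tool_pos: [388.9, 263.1, 17.0]
tcp_rot: [3.141, -0.001, 1.093]
contact_force: [-0.5, 0.2, 0.4]
grip_width: 91.7
finger_force: 0.0
time: 17.35
tool_pos: [388.6, 262.9, 16.2]
tcp_rot: [3.141, -0.0, 1.093]
contact_force: [-0.2, -0.9, 0.6]
grip_width: 50.0
finger_force: 30.0
time: 18.25
tool_pos: [387.5, 262.5, 205.2]
tcp_rot: [-3.14, 0.001, 1.093]
contact_force: [0.4, -0.5, -6.0]
grip_width: 49.6
finger_force: 30.0
turn rz -0.0 yaw 1.093 shift [-229.2  413.2   15.2] tilt [-3.14e+00  1.00e-03] t 18.2 grip 49.6 q6 0.91
turn rz -0.422 yaw 1.093 shift [-378.3  283.1   15.2] tilt [-3.14e+00  1.00e-03] t 18.2 grip 49.6 q6 0.91
```

```bash
python3 -m jog '[[-6,12,0,0,0,0],[-12,22,0,0,0,0],[-17,31,0,0,0,0],[-20,35,0,0,0,0],[-20,37,0,0,0,0],[-20,37,0,0,0,0],[-20,37,0,0,0,0],[-20,37,0,0,0,0],[-20,37,0,0,0,0],[-20,37,0,0,0,0],[-18,31,0,0,0,0],[-14,25,0,0,0,0]]'
python3 -m jog '[[-12,22,0,0,0,0],[-10,13,0,0,0,0],[0,0,0,0,0,-0.1],[0,0,0,0,0,-0.12],[0,0,0,0,0,-0.12],[0,0,0,0,0,-0.08],[0,0,0,0,0,0],[0,0,0,0,0,0]]'
python3 - <<'E'
from h import *
c=cam("wrist");im=bot.capture("wrist");cv2.imwrite("pics/w5.png",im[:,:,::-1])
for n in("cork_top",):
  for d in bot.outline_of(n,"wrist"): print(n,d["p"],d["pixel"],d["mask"].sum(),np.round(fit(n,[(c,d["mask"])],yaws=(-.05,)),3))
E
python3 go.py 649 -131 110 1.515
```

```text
time: 19.45
tool_pos: [628.7, -97.9, 203.2]
tcp_rot: [-3.137, 0.001, 1.091]
contact_force: [0.3, 0.2, -5.6]
grip_width: 50.3
finger_force: 30.0
time: 20.25
tool_pos: [649.1, -130.9, 204.3]
tcp_rot: [-3.139, -0.001, 1.51]
contact_force: [-0.3, -0.7, -6.1]
grip_width: 49.9
finger_force: 30.0
cork_top 0.89 [316.0, 148.4] 8030 [ 6.50300e+02 -1.29978e+02 -5.40000e-02  2.40000e-01]
turn rz -0.004 yaw 1.511 shift [-0.3 -0.4 95.2] tilt [-3.14 -0.  ] t 20.4 grip 49.9 q6 -0.25
```

```bash
python3 -m jog '[[0,0,20,0,0,0],[0,0,35,0,0,0],[0,0,40,0,0,0],[0,0,35,0,0,0],[0,0,25,0,0,0],[0,0,15,0,0,0],[0,0,8,0,0,0],[0,0,4,0,0,0],[0,0,0,0,0,0],[0,0,0,0,0,0],[0,0,0,0,0,0]]'
python3 go.py 649.5 -130.5 16.2
```

```text
time: 21.45
tool_pos: [650.5, -130.6, 25.5]
tcp_rot: [3.139, 0.0, 1.513]
contact_force: [0.3, 0.3, -5.8]
grip_width: 49.8
finger_force: 30.0
turn rz -0.0 yaw 1.513 shift [ 0.1 -1.   9.3] tilt [3.139 0.   ] t 21.4 grip 49.8 q6 -0.26
```

```bash
python3 -m jog '[[0,0,3,0,0,0],[0,0,2,0,0,0],[0,0,1,0,0,0],[0,0,1,0,0,0],[0,0,0.7,0,0,0],[0,0,0.5,0,0,0],[0,0,0.5,0,0,0],[0,0,0,0,0,0],[0,0,0,0,0,0]]'
```

```text
time: 22.35
tool_pos: [649.8, -130.4, 16.3]
tcp_rot: [3.141, 0.0, 1.513]
contact_force: [-3.5, 0.8, 5.5]
grip_width: 49.9
finger_force: 30.0
```

```bash
python3 -m jog '[[0,0,0,0,0,0],[0,0,0,0,0,0],[0,0,0,0,0,0],[0,0,0,0,0,0],[0,0,0,0,0,0],[0,0,0,0,0,0],[0,0,0,0,0,0],[0,0,0,0,0,0]]' 100
python3 -m jog '[[0,0,-10,0,0,0],[0,0,-25,0,0,0],[0,0,-40,0,0,0],[0,0,-45,0,0,0],[0,0,-40,0,0,0],[0,0,-20,0,0,0],[0,0,0,0,0,0]]'
python3 go.py 414 -250 200
```

```text
time: 23.15
tool_pos: [649.8, -130.4, 15.5]
tcp_rot: [3.142, -0.0, 1.513]
contact_force: [-0.2, -0.2, 0.6]
grip_width: 91.6
finger_force: 0.0
time: 23.85
tool_pos: [651.4, -130.9, 200.7]
tcp_rot: [3.133, 0.002, 1.513]
contact_force: [-0.9, -0.4, 0.3]
grip_width: 91.7
finger_force: 0.0
turn rz -0.0 yaw 1.513 shift [-132.6 -230.2    0.7] tilt [3.133e+00 2.000e-03] t 23.9 grip 91.7 q6 -0.26
```

```bash
python3 -m jog '[[-10,-17,0,0,0,0],[-18,-32,0,0,0,0],[-23,-40,0,0,0,0],[-25,-43,0,0,0,0],[-24,-42,0,0,0,0],[-18,-32,0,0,0,0],[-14,-24,0,0,0,0],[0,0,0,0,0,0],[0,0,0,0,0,0],[0,0,0,0,0,0]]'
python3 - <<'E'
from h import *
c=cam("wrist");im=bot.capture("wrist");cv2.imwrite("pics/w6.png",im[:,:,::-1])
for n in("jar_mid","pan_in"):
  for d in bot.outline_of(n,"wrist"): print(n,d["p"],d["pixel"],d["mask"].sum(),np.round(fit(n,[(c,d["mask"])]),3))
c=cam("top");im=bot.capture("top");cv2.imwrite("pics/top1.png",im[:,:,::-1])
for n,b in(("block_mid",6),("oilcan_mid",4),("bottle_mid",0),("jar_mid",3)):
  for d in bot.outline_of(n,"top"): print(n,d["p"],d["pixel"],d["mask"].sum(),np.round(fit(n,[(c,d["mask"])],base=b),3))
E
python3 go.py 414 -199 17
```

```text
time: 24.85
tool_pos: [413.0, -248.5, 195.1]
tcp_rot: [-3.141, -0.001, 1.513]
contact_force: [-0.5, 0.2, -0.4]
grip_width: 91.8
finger_force: 0.0
jar_mid 0.98 [310.9, 127.3] 3076 [ 4.15198e+02 -2.01936e+02  1.10000e-01  1.36000e-01]
pan_in 0.91 [292.0, 108.3] 12245 [ 4.07516e+02 -2.01441e+02  9.60000e-02  1.30000e-02]
block_mid 0.93 [382.1, 149.8] 965 [ 6.48423e+02 -1.29940e+02 -8.40000e-02  3.40000e-02]
oilcan_mid 0.8 [254.9, 158.6] 665 [ 6.33320e+02  1.28597e+02 -2.70000e-02  6.60000e-02]
oilcan_mid 0.72 [446.4, 144.6] 714 [ 6.69862e+02 -2.66267e+02 -6.30000e-02  6.20000e-02]
bottle_mid 0.71 [279.9, 249.7] 785 [ 4.42348e+02  6.69770e+01 -1.23000e-01  1.06000e-01]
jar_mid 0.71 [422.5, 265.5] 861 [ 4.13716e+02 -1.98259e+02  3.00000e-02  1.17000e-01]
turn rz -0.0 yaw 1.513 shift [ 49.7  -1.6 178.4] tilt [-3.142 -0.   ] t 25.2 grip 91.8 q6 -0.64
```

View pics/w6.png

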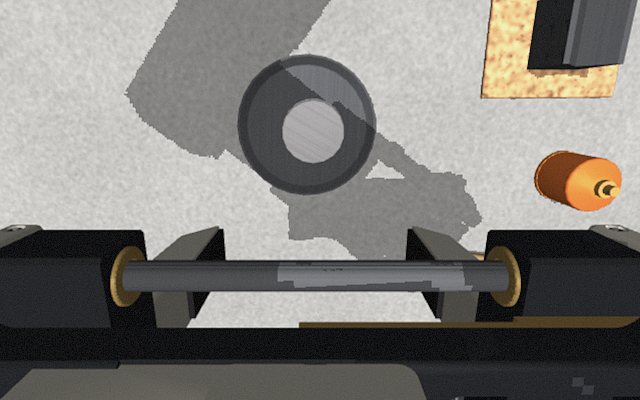

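View pics/top1.png

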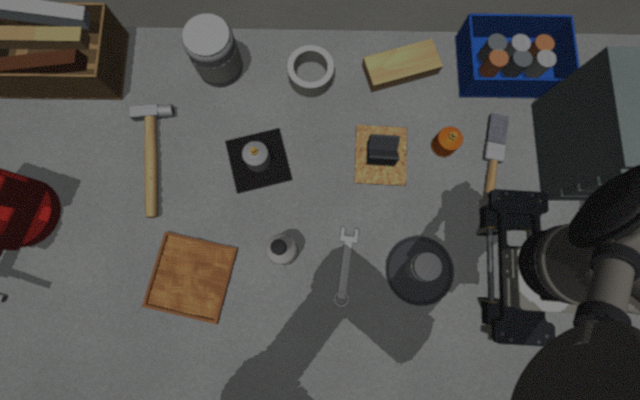

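```bash
python3 - <<'E'
from h import *
print(ray(cam("wrist"),(313,131),68), ray(cam("top"),(120+678/2.2,100+366/2.2),68))
print(bot.get_obs()["tool_pos"])
E
python3 go.py 415 -199 80
```

```text
[ 414.24393546 -200.09879234   68.        ] [ 412.84527907 -201.69726149   68.        ]
[ 412.71976001 -248.66344398  195.37875495]
turn rz -0.0 yaw 1.513 shift [ 49.7  -0.6 115.4] tilt [-3.142 -0.   ] t 25.2 grip 91.8 q6 -0.64
```

```bash
python3 -m jog '[[15,-1,0,0,0,0],[20,-1,0,0,0,0],[13,0,0,0,0,0],[0,0,25,0,0,0],[0,0,35,0,0,0],[0,0,25,0,0,0],[0,0,0,0,0,0],[0,0,0,0,0,0],[0,0,0,0,0,0]]'
python3 go.py 414 -200.3 14
```

```text
time: 26.15
tool_pos: [414.2, -201.2, 111.9]
tcp_rot: [3.139, 0.001, 1.513]
contact_force: [-0.5, 0.4, -0.5]
grip_width: 91.6
finger_force: 0.0
turn rz -0.0 yaw 1.513 shift [ 0.9 -0.2 97.9] tilt [3.139e+00 1.000e-03] t 26.1 grip 91.6 q6 -0.56
```

```bash
python3 -m jog '[[1,0,25,0,0,0],[0,0,30,0,0,0],[0,0,20,0,0,0],[0,0,13,0,0,0],[0,0,8,0,0,0],[0,0,2,0,0,0],[0,0,0,0,0,0],[0,0,0,0,0,0],[0,0,0,0,0,0]]'
python3 -m jog '[[0,0,0,0,0,0],[0,0,0,0,0,0],[0,0,0,0,0,0],[0,0,0,0,0,0],[0,0,0,0,0,0],[0,0,0,0,0,0],[0,0,0,0,0,0],[0,0,0,0,0,0],[0,0,0,0,0,0],[0,0,0,0,0,0]]' 0
python3 -m jog '[[0,0,-6,0,0,0],[0,0,-20,0,0,0],[0,0,-30,0,0,0],[0,0,-40,0,0,0],[0,0,-45,0,0,0],[0,0,-40,0,0,0],[0,0,-25,0,0,0],[0,0,0,0,0,0],[0,0,0,0,0,0]]'
python3 go.py 392.5 254.5 215
```

```text
time: 27.05
tool_pos: [413.8, -200.2, 13.2]
tcp_rot: [3.14, 0.001, 1.513]
contact_force: [0.6, 0.1, 0.1]
grip_width: 91.8
finger_force: 0.0
time: 28.05
tool_pos: [413.4, -199.9, 12.5]
tcp_rot: [3.141, -0.0, 1.513]
contact_force: [0.1, -0.4, -0.1]
grip_width: 55.4
finger_force: 30.0
time: 28.95
tool_pos: [412.7, -199.4, 217.8]
tcp_rot: [-3.141, -0.001, 1.513]
contact_force: [0.3, 0.1, -3.6]
grip_width: 55.5
finger_force: 30.0
turn rz -0.0 yaw 1.513 shift [452.  -46.5   2.8] tilt [-3.141e+00 -1.000e-03] t 28.9 grip 55.5 q6 -0.56
```

```bash
python3 -m jog '[[12,-1,0,0,0,0],[24,-2,0,0,0,0],[34,-4,0,0,0,0],[40,-4,0,0,0,0],[40,-4,0,0,0,0],[40,-4,0,0,0,0],[40,-4,0,0,0,0],[40,-4,0,0,0,0],[40,-4,0,0,0,0],[40,-4,0,0,0,0],[34,-4,0,0,0,0],[28,-3,0,0,0,0]]'
python3 -m jog '[[22,-2,0,0,0,0],[12,-2,0,0,0,0],[6,0,0,0,0,0],[0,0,0,0,0,0],[0,0,0,0,0,0],[0,0,0,0,0,0]]'
python3 - <<'E'
from h import *
c=cam("wrist");im=bot.capture("wrist");cv2.imwrite("pics/w7.png",im[:,:,::-1])
for n in("tray_in",):
  for d in bot.outline_of(n,"wrist"): print(n,d["p"],d["pixel"],d["mask"].sum(),np.round(fit(n,[(c,d["mask"])],yaws=(-.2,)),3))
E
python3 go.py 392.5 254.5 110
```

```text
time: 30.15
tool_pos: [393.2, 215.9, 216.7]
tcp_rot: [-3.138, 0.001, 1.514]
contact_force: [0.6, 0.2, -3.6]
grip_width: 55.5
finger_force: 30.0
time: 30.75
tool_pos: [393.7, 253.2, 218.5]
tcp_rot: [-3.141, 0.0, 1.512]
contact_force: [-0.3, -0.6, -2.9]
grip_width: 55.1
finger_force: 30.0
tray_in 0.84 [312.3, 154.2] 15478 [ 3.93441e+02  2.55921e+02 -2.23000e-01  3.40000e-02]
turn rz -0.0 yaw 1.512 shift [  1.   -1.3 108.6] tilt [ 3.141 -0.   ] t 30.9 grip 55.5 q6 0.47
```

View pics/w7.png

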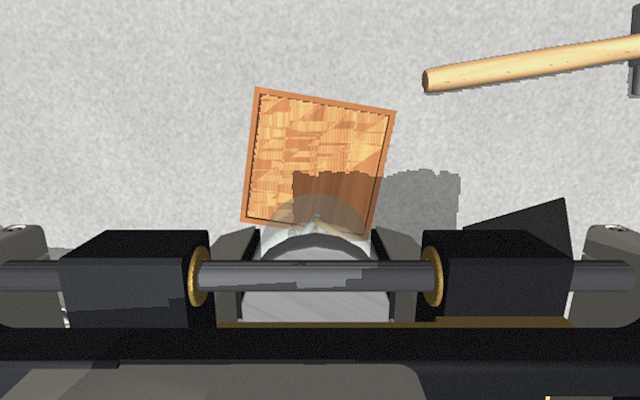

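Jar is held over the tray (tray corners (258,88), (396,112)); estimates agree, so I lower.

```bash
python3 -m jog '[[1,-1,20,0,0,0],[0,0,35,0,0,0],[0,0,40,0,0,0],[0,0,35,0,0,0],[0,0,25,0,0,0],[0,0,20,0,0,0],[0,0,13,0,0,0],[0,0,6,0,0,0],[0,0,0,0,0,0],[0,0,0,0,0,0],[0,0,0,0,0,0]]'
python3 go.py 393 255 15.5
```

```text
time: 31.95
tool_pos: [393.4, 255.3, 25.4]
tcp_rot: [3.14, -0.001, 1.513]
contact_force: [0.4, -0.0, -3.3]
grip_width: 55.3
finger_force: 30.0
turn rz -0.0 yaw 1.513 shift [-0.4 -0.3  9.9] tilt [ 3.14e+00 -1.00e-03] t 31.9 grip 55.3 q6 0.47
```

```bash
python3 -m jog '[[0,0,3,0,0,0],[0,0,2,0,0,0],[0,0,1.5,0,0,0],[0,0,1,0,0,0],[0,0,0.7,0,0,0],[0,0,0.6,0,0,0],[0,0,0.5,0,0,0],[0,0,0,0,0,0],[0,0,0,0,0,0]]'
```

```text
time: 32.85
tool_pos: [392.7, 255.1, 15.5]
tcp_rot: [3.141, -0.0, 1.513]
contact_force: [-0.6, -0.2, 2.2]
grip_width: 55.3
finger_force: 30.0
```

```bash
python3 -m jog '[[0,0,0,0,0,0],[0,0,0,0,0,0],[0,0,0,0,0,0],[0,0,0,0,0,0],[0,0,0,0,0,0],[0,0,0,0,0,0],[0,0,0,0,0,0],[0,0,0,0,0,0]]' 100
python3 -m jog '[[0,0,-10,0,0,0],[0,0,-25,0,0,0],[0,0,-40,0,0,0],[0,0,-45,0,0,0],[0,0,-40,0,0,0],[0,0,-20,0,0,0],[0,0,0,0,0,0]]'
python3 go.py 635 90 180
```

```text
time: 33.65
tool_pos: [392.7, 255.1, 15.2]
tcp_rot: [3.142, -0.0, 1.513]
contact_force: [-0.6, 0.5, 0.2]
grip_width: 92.1
finger_force: 0.0
time: 34.35
tool_pos: [394.1, 255.8, 199.1]
tcp_rot: [3.135, -0.004, 1.513]
contact_force: [0.2, 0.5, -0.7]
grip_width: 92.2
finger_force: 0.0
turn rz -0.0 yaw 1.513 shift [-151.6  250.    19.1] tilt [ 3.135 -0.004] t 34.4 grip 92.2 q6 0.47
```

```bash
python3 -m jog '[[-11,18,0,0,0,0],[-21,34,2,0,0,0],[-24,40,2,0,0,0],[-26,44,3,0,0,0],[-24,40,3,0,0,0],[-21,34,3,0,0,0],[-15,25,3,0,0,0],[-9,15,0,0,0,0],[0,0,0,0,0,0],[0,0,0,0,0,0]]'
python3 - <<'E'
from h import *
c=cam("wrist");im=bot.capture("wrist");cv2.imwrite("pics/w8.png",im[:,:,::-1])
for n,b in(("oilcan_mid",4),("mat_top",0)):
  for d in bot.outline_of(n,"wrist"): print(n,d["p"],d["pixel"],d["mask"].sum(),np.round(fit(n,[(c,d["mask"])],base=b,yaws=(.25,)),3))
E
python3 go.py 635.5 129.3 110
```

```text
time: 35.35
tool_pos: [631.6, 90.7, 178.2]
tcp_rot: [-3.139, -0.0, 1.512]
contact_force: [-0.7, 0.3, 0.6]
grip_width: 91.7
finger_force: 0.0
oilcan_mid 0.72 [316.2, 141.3] 2956 [6.36516e+02 1.30316e+02 1.00000e-03 3.20000e-02]
oilcan_mid 0.3 [33.1, 19.4] 2797 [3.91514e+02 2.53084e+02 7.80000e-02 2.30000e-02]
mat_top 0.91 [326.0, 113.5] 12139 [6.36404e+02 1.29912e+02 2.57000e-01 6.00000e-03]
turn rz -0.0 yaw 1.514 shift [38.   1.7 69.3] tilt [-3.141 -0.   ] t 35.5 grip 91.6 q6 0.08
```

View pics/w8.png

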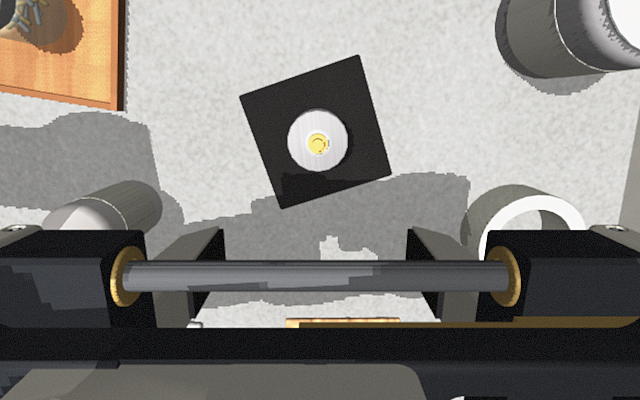

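```bash
python3 -m jog '[[18,1,0,0,0,0],[20,1,0,0,0,0],[0,0,25,0,0,0],[0,0,30,0,0,0],[0,0,30,0,0,0],[0,0,15,0,0,0],[0,0,0,0,0,0],[0,0,0,0,0,0],[0,0,0,0,0,0]]'
python3 go.py 635.8 129.6 18
```

```text
time: 36.4
tool_pos: [637.6, 129.1, 81.0]
tcp_rot: [3.139, -0.001, 1.513]
contact_force: [-0.2, -0.4, -0.5]
grip_width: 92.0
finger_force: 0.0
turn rz -0.0 yaw 1.513 shift [ 0.4 -1.8 63. ] tilt [ 3.139e+00 -1.000e-03] t 36.4 grip 92.0 q6 0.14
```

```bash
python3 -m jog '[[0,-1,20,0,0,0],[0,0,18,0,0,0],[0,0,12,0,0,0],[0,0,7,0,0,0],[0,0,4,0,0,0],[0,0,1,0,0,0],[0,0,0,0,0,0],[0,0,0,0,0,0],[0,0,0,0,0,0]]'
python3 -m jog '[[0,0,0,0,0,0],[0,0,0,0,0,0],[0,0,0,0,0,0],[0,0,0,0,0,0],[0,0,0,0,0,0],[0,0,0,0,0,0],[0,0,0,0,0,0],[0,0,0,0,0,0],[0,0,0,0,0,0],[0,0,0,0,0,0]]' 0
python3 -m jog '[[0,0,-6,0,0,0],[0,0,-20,0,0,0],[0,0,-30,0,0,0],[0,0,-40,0,0,0],[0,0,-35,0,0,0],[0,0,-25,0,0,0],[0,0,-14,0,0,0],[0,0,0,0,0,0],[0,0,0,0,0,0]]'
python3 go.py 407.5 -202 190
```

```text
time: 37.3
tool_pos: [636.0, 128.5, 17.9]
tcp_rot: [3.141, -0.0, 1.513]
contact_force: [0.1, 0.2, -0.2]
grip_width: 91.7
finger_force: 0.0
time: 38.3
tool_pos: [635.7, 128.4, 17.3]
tcp_rot: [-3.142, -0.0, 1.513]
contact_force: [-0.3, -0.8, -0.3]
grip_width: 50.6
finger_force: 30.0
time: 39.2
tool_pos: [635.4, 128.4, 186.9]
tcp_rot: [-3.141, 0.0, 1.513]
contact_force: [-0.8, 0.2, -1.5]
grip_width: 50.6
finger_force: 30.0
turn rz -0.0 yaw 1.513 shift [-343.  -208.3   -3.1] tilt [-3.141  0.   ] t 39.2 grip 50.6 q6 0.14
```

```bash
python3 -m jog '[[-13,-8,0,0,0,0],[-24,-14,0,0,0,0],[-32,-19,0,0,0,0],[-33,-20,0,0,0,0],[-33,-20,0,0,0,0],[-33,-20,0,0,0,0],[-33,-20,0,0,0,0],[-33,-20,0,0,0,0],[-33,-20,0,0,0,0],[-30,-19,0,0,0,0],[-22,-14,0,0,0,0],[-14,-9,0,0,0,0]]'
python3 -m jog '[[-10,-6,0,0,0,0],[0,0,0,0,0,0],[0,0,0,0,0,0],[0,0,0,0,0,0]]'
python3 - <<'E'
from h import *
c=cam("wrist");im=bot.capture("wrist");cv2.imwrite("pics/w9.png",im[:,:,::-1])
for n,b in(("pan_in",0),):
  for d in bot.outline_of(n,"wrist"): print(n,d["p"],d["pixel"],d["mask"].sum(),np.round(fit(n,[(c,d["mask"])],base=b,yaws=(.25,)),3))
E
python3 go.py 406.7 -202.6 25
```

```text
time: 40.4
tool_pos: [411.9, -193.2, 186.0]
tcp_rot: [-3.139, -0.001, 1.511]
contact_force: [0.2, 0.5, -1.1]
grip_width: 50.8
finger_force: 30.0
time: 40.8
tool_pos: [407.5, -201.2, 187.0]
tcp_rot: [-3.141, -0.001, 1.514]
contact_force: [0.3, 0.2, -2.1]
grip_width: 50.7
finger_force: 30.0
pan_in 0.68 [318.5, 159.3] 10949 [ 4.07475e+02 -2.01605e+02  1.10000e-01  9.90000e-02]
turn rz -0.0 yaw 1.514 shift [ -1.4  -0.8 162.1] tilt [-3.141 -0.   ] t 40.9 grip 50.6 q6 -0.57
```

View pics/w9.png

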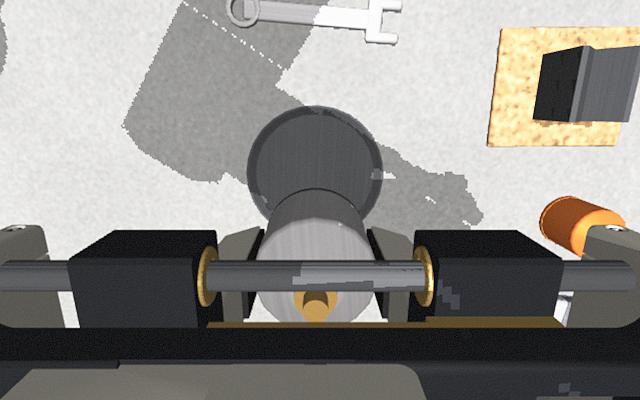

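```bash
python3 -m jog '[[-1,-1,18,0,0,0],[0,0,30,0,0,0],[0,0,35,0,0,0],[0,0,30,0,0,0],[0,0,22,0,0,0],[0,0,14,0,0,0],[0,0,8,0,0,0],[0,0,4,0,0,0],[0,0,0,0,0,0],[0,0,0,0,0,0],[0,0,0,0,0,0]]'
python3 go.py 406.7 -202.6 16.3
```

```text
time: 42.0
tool_pos: [406.6, -203.1, 27.0]
tcp_rot: [3.14, 0.001, 1.513]
contact_force: [0.2, 0.3, -2.3]
grip_width: 50.7
finger_force: 30.0
turn rz -0.0 yaw 1.513 shift [ 0.5  0.1 10.7] tilt [3.14e+00 1.00e-03] t 42.0 grip 50.7 q6 -0.57
```

```bash
python3 -m jog '[[0,0,3,0,0,0],[0,0,3,0,0,0],[0,0,1.5,0,0,0],[0,0,1,0,0,0],[0,0,0.7,0,0,0],[0,0,0.6,0,0,0],[0,0,0.5,0,0,0],[0,0,0,0,0,0],[0,0,0,0,0,0]]'
```

```text
time: 42.9
tool_pos: [406.2, -202.8, 16.2]
tcp_rot: [3.141, 0.0, 1.513]
contact_force: [-1.2, 1.0, 3.8]
grip_width: 51.0
finger_force: 30.0
```

Contact; release, back off and check.

```bash
python3 -m jog '[[0,0,0,0,0,0],[0,0,0,0,0,0],[0,0,0,0,0,0],[0,0,0,0,0,0],[0,0,0,0,0,0],[0,0,0,0,0,0],[0,0,0,0,0,0],[0,0,0,0,0,0]]' 100
python3 -m jog '[[0,0,-10,0,0,0],[0,0,-25,0,0,0],[0,0,-40,0,0,0],[0,0,-45,0,0,0],[0,0,-40,0,0,0],[0,0,-20,0,0,0],[-25,0,0,0,0,0],[-25,0,0,0,0,0],[-20,0,0,0,0,0],[0,0,0,0,0,0],[0,0,0,0,0,0]]'
python3 - <<'E'
from h import *
for cn in("wrist","top","scene"):
  c=cam(cn);im=bot.capture(cn);cv2.imwrite(f"pics/{cn}_end.png",im[:,:,::-1])
  for n,b in(("oilcan_mid",3),("pan_in",0),("block_mid",6),("cork_top",0),("jar_mid",6),("tray_in",0),("bottle_mid",0)):
   for d in bot.outline_of(n,cn)[:2]: print(cn,n,round(d["p"],2),np.round(fit(n,[(c,d["mask"])],base=b,yaws=(-.1,)),2))
E
```

```text
time: 43.7
tool_pos: [406.1, -202.8, 15.9]
tcp_rot: [3.142, -0.0, 1.513]
contact_force: [0.7, 0.0, -0.6]
grip_width: 91.7
finger_force: 0.0
time: 44.8
tool_pos: [401.8, -272.4, 196.2]
tcp_rot: [-3.142, -0.001, 1.512]
contact_force: [-0.3, 0.8, 0.5]
grip_width: 92.0
finger_force: 0.0
wrist oilcan_mid 0.94 [ 6.7171e+02 -2.6627e+02 -3.0000e-02  4.0000e-02]
wrist pan_in 0.84 [ 4.0752e+02 -2.0111e+02  9.0000e-02  2.0000e-02]
wrist block_mid 0.83 [ 6.5092e+02 -1.2978e+02 -6.0000e-02  1.0000e-02]
wrist cork_top 0.81 [ 6.5086e+02 -1.3172e+02 -4.0000e-02  1.7000e-01]
top oilcan_mid 0.87 [ 4.0552e+02 -2.0182e+02  7.0000e-02  3.0000e-02]
top oilcan_mid 0.81 [ 6.7032e+02 -2.6500e+02  7.0000e-02  1.2000e-01]
top block_mid 0.64 [ 6.4861e+02 -1.2970e+02 -7.0000e-02  5.0000e-02]
top cork_top 0.68 [ 6.4883e+02 -1.3086e+02 -6.0000e-02  3.0000e-02]
top jar_mid 0.74 [3.9235e+02 2.5070e+02 9.0000e-02 1.0000e-01]
top tray_in 0.69 [ 3.9199e+02  2.5313e+02 -2.2000e-01  2.0000e-02]
top tray_in 0.42 [4.4480e+02 2.3878e+02 2.5000e-01 8.3000e-01]
top bottle_mid 0.59 [4.4256e+02 6.8400e+01 1.2000e-01 6.0000e-02]
scene oilcan_mid 0.7 [ 4.0361e+02 -2.0647e+02  1.7000e-01  1.7000e-01]
scene oilcan_mid 0.59 [ 6.7119e+02 -2.6453e+02  2.5000e-01  3.0000e-02]
scene pan_in 0.91 [ 4.0428e+02 -2.0318e+02  0.0000e+00  5.0000e-02]
scene block_mid 0.95 [ 6.4777e+02 -1.3034e+02 -3.0000e-02  4.0000e-02]
scene cork_top 0.95 [ 6.4709e+02 -1.3290e+02 -7.0000e-02  4.0000e-02]
scene cork_top 0.75 [ 4.3093e+02 -8.4220e+01  3.7000e-01  7.1000e-01]
scene jar_mid 0.95 [3.8912e+02 2.5122e+02 2.0000e-02 1.6000e-01]
scene tray_in 0.96 [ 3.9123e+02  2.5314e+02 -2.2000e-01  3.0000e-02]
scene bottle_mid 0.72 [4.4208e+02 6.9010e+01 1.8000e-01 7.0000e-02]
```

View pics/scene_end.png

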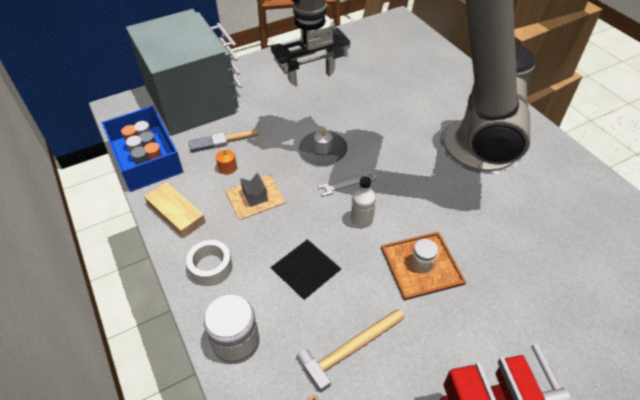

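View pics/wrist_end.png

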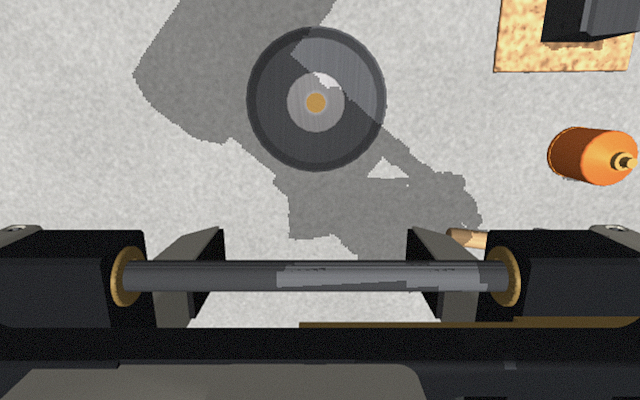

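Everything stands in the middle of its place: can in the pan (wrist (316,100)), block on cork (scene (255,190)), jar in tray (scene (425,255)). Bottle and wrench are unmoved.

```bash
python3 -c "
from plant import bot
print(bot.close_job())"
```

```text
the job is handed in; nothing more can be done
None
```

The job is handed in: the oil can stands in the drip pan, the vee block on the cork pad and the jar in the wooden tray, moved in the order asked and each within about 3 mm of the middle by camera estimate; the bottle and wrench were not moved, about 45 s were used, and no verdict came back.

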